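Gauge the chamfered press plunger and rack it

TASK

One of the two blue press plungers standing on the bench has its brass chamfered end down; the other has its square end down. Prove the chamfered-down one by feel: lower it into the bore of the bare steel gauge block until you feel its nose seat inside, then lift it out, stand it fully home in the empty bore of the wooden rack, upright and chamfered end down like the two already there, and let go. The other plunger must finish standing upright on the bench.

Things in the scene. Friction and masses are not known exactly. Their poses are not given: they have to be found in the camera images.
- chamfer_down: the plunger to gauge and rack: a blue cylinder 36 mm in diameter, 80 mm tall, about 0.2 kg, standing upright. Its lowest 16 mm are a brass-coloured chamfer, a cone narrowing to a flat nose 20 mm across; its top is a plain flat blue disc. Origin at the centre of the nose's underside, z axis up along the plunger. The straight blue part, to grip from any side, is 16 to 80 mm above the origin
- chamfer_up: the other plunger, the same shape and size the other way up: it stands on its square blue end and shows the brass cone on top. Origin at the centre of its underside, z axis up. The square end cannot enter the gauge's bore. It may be tried, but must end upright on the bench
- gauge: the gauge, a fixed bare steel block 80 x 80 mm, 40 mm tall, whose place varies. Origin at the centre of its underside, on the bench; z up. The mouth of its single upright bore is in the middle of its top, 40 mm above the origin; bore 30 mm in diameter, 30 mm deep: a chamfered nose sinks about 10 mm below the mouth before its cone seats on the rim, a square end stops at the mouth
- rack_hole0 (a point): centre of the mouth of the empty bore of the rack, 40 mm above the bench; z up. The rack is a fixed pale wooden block 70 x 222 x 40 mm with a row of three upright bores, each 44 mm in diameter, 30 mm deep. Site y runs along the row, away from the other two bores, at 75 and 150 mm along -y, each holding a plunger that stands 50 mm out of the block. Place and yaw vary

How it is judged:
On the way:
1. the chamfered end of the chamfered-down plunger has been seated in the gauge's bore: its nose at least 4 mm below the mouth, within 10 mm of the bore's axis, and touching the gauge (z of chamfer_down in the frame of gauge below 0.036 m and horizontal distance between chamfer_down and gauge below 0.01 m and contact force between chamfer_down and gauge above 0.5 N), for 0.1 s.
At the end, for the whole second after the job is handed in: The chamfered-down plunger stands released and at rest in the rack's empty bore, its nose at least 25 mm below the mouth (fully home is 30), within 12 mm of the bore's axis and within 10 degrees of upright; the other plunger stands on the bench within 10 degrees of upright (z of chamfer_down in the frame of rack_hole0 below -0.025 m and horizontal distance between chamfer_down and rack_hole0 below 0.012 m and angle between each of chamfer_down, chamfer_up's own z axis and vertical below 0.17 rad and linear speed of chamfer_down below 0.02 m/s and height (world z) of chamfer_up below 0.006 m); the robot touches nothing.
It also fails if it takes over 43 s, if anything falls off the work surface, if the arm or the gripper's body presses on something with over 40 N, if the wrist force passes 120 N, or if a joint passes its speed limit or range.

ROBOT

A 6-joint arm with a two-finger parallel gripper is mounted at the origin on the work surface. World frame = base frame: x ahead of the robot, y to its left, z up, the work surface at z = 0. Lengths are in m, angles in rad, forces in N, time in s.
With the tool pointing down it reaches from about 0.25 to 0.8 m from the base axis. Payload 3.9 kg.
Tool frame: the origin (TCP) lies midway between the tips of the shut fingers; the grasp point (between the pads) lies 19 mm behind it; z points along the fingers, y is the direction in which the jaws open and shut (so a half turn about z gives the same grasp; the last joint's range is limited). The gripper opens to 85 mm and grips with 20 to 120 N. Pads are 22 mm wide; open, the fingers measure 114 mm over their backs; the gripper's body (76 mm by 85 mm) begins 54 mm behind the grasp point. The pads swing forward as they close: fully open they stand 13 mm farther back than shut.
Start: joints at [1.326, 0.26, -0.138, 1.173, 0, 1.571], TCP at [0.127, 0.509, 0.231] pointing down, gripper open.
Joint ranges: [-2.78, 2.78], [-0.83, 1.72], [-1.28, 1.37], [-1.9, 2.12], [-1.57, 1.48], [-3.14, 3.14]. Speed limits (rad/s): [2.57, 2.57, 3.14, 3.14, 3.14, 3.14].

INTERFACE

Orientations are given as [roll, pitch, yaw] about the fixed x, y, z axes, in that order (R = Rz(yaw) Ry(pitch) Rx(roll)).
In Python, from rig import * gives the robot as it stands.
- The arm moves only by the tool play_rows, never from a script. Its argument "commands" is one flat list of numbers, 6 for each row, row after row: the shift along the tool's x, y, z normalised to -1 to 1, where 1 is 20 cm, then the turn, a rotation vector about the tool's x, y, z normalised to -1 to 1, where 1 is pi rad. A call has 1 to 12 rows; each row shifts and turns the commanded pose from where the row before left it, along the tool's axes as they then stand; what a row does not reach is not made up. A row lasts 1/8 s, in which the tool goes at most 62.5 mm and 10.7 degrees, less where a joint would pass 70% of its speed; a pose out of reach is approached as far as the arm can. A call with a number of a shift or a turn outside -1 to 1 is refused whole. A call with a gripper value outside its range is refused whole. "gripper" is the opening, from 0 (shut) to 1 (fully open), set as the call begins (left out, the last holds). The fingers move at their own pace and stop on an object; "squeeze" is the grip in N (left out, the last holds). Time passes only in rows, so rows that do not move let the fingers close. It gives the time, the measured TCP pose, the force and the opening at its end, in the units of the state.
- sense(): the state, without advancing time (a new reading comes with each control period).
- snapshot(name): name is "scene" or "top" or "wrist"; returns a dict with "color" (420x560x3 uint8, blue, green, red), "range_z" (420x560 float32, m along the optical axis (not along the pixel's ray), 0 where there is no reading), "fx", "fy", "cx", "cy" (pixels), "camera_from_world" (4x4, takes a point from world to camera coordinates); the wrist camera has in their place "T_tool_cam" (4x4, takes a point from camera to tool coordinates, whose origin is the TCP and whose axes are the flange's). Camera axes: x right, y down, z forward; pixel columns grow to the right and rows downward; lengths in m; the calibration is good to about 2 mm. A picture is of the moment at which its call begins: read the wrist's pose just before it.
- hand_in(): hands the job in, once; it reports no verdict.
The state is a dict: "t": time; "joints": joint angles; "qd": joint speeds; "joint_efforts": joint torques, N m; "position": TCP position; "eef_rot": TCP orientation; "force": force on the tool from outside, world axes, zero at the start; "ft_torque": the same for the moment, N m; "gripper_width": finger opening in m.
Only numpy, scipy, OpenCV 4.12 (cv2) and the standard library are available. Lean on these libraries where they do the work, as an engineer would, in place of code of your own. Each camera call takes 0.05 s, during which the arm holds its last target. There are 200 camera calls.

## Working session

There is one attempt and no reset: what is moved stays moved. The work goes in short steps, Python scripts to look and compute and a tool call to move; the robot and the scene stay as the last step left them, time stands still between calls to the robot, and variables do not carry over. Pictures are saved under pics/ and viewed, about 8 in all and at most 12, crops included, and the job is handed in when it is done.

Besides the shell and the picture viewer there is one more tool, called after ">>>" as name(argument=value, ...) on one line, values as JSON. play_rows: Moves the arm, as the interface text tells. Its arguments: {"type":"object","properties":{"commands":{"type":"array"},"gripper":{"type":"number"},"squeeze":{"type":"number"}},"required":["commands"]}

```bash
mkdir -p pics
python3 - <<'E'
from rig import *
import cv2,numpy as np,pickle
d={}
for n in("scene","top"):
    s=snapshot(n); d[n]=s; cv2.imwrite(f"pics/{n}.png",s["color"])
    print(n,s["fx"],s["cx"],s["cy"],np.round(np.array(s["camera_from_world"]),3).tolist())
pickle.dump(d,open("d.pkl","wb"))
print(sense())
E
```

```text
scene 432.3062701814437 278.5153762930158 209.0375988175998 [[-0.634, 0.773, 0.006, 0.302], [0.624, 0.515, -0.588, -0.343], [-0.457, -0.369, -0.809, 1.078], [0.0, 0.0, 0.0, 1.0]]
top 546.0715293647194 279.01677934383986 207.40299144302423 [[0.007, -0.999, -0.031, 0.066], [-0.989, -0.002, -0.146, 0.536], [0.146, 0.032, -0.989, 0.91], [0.0, 0.0, 0.0, 1.0]]
{'t': 0.1, 'joints': array([ 1.32597612e+00,  2.60604833e-01, -1.39275745e-01,  1.17269756e+00,
       -3.00743527e-06,  1.57079495e+00]), 'qd': array([-1.59935197e-03, -6.19612520e-04,  2.06665810e-03, -7.14474001e-05,
       -3.00591279e-05, -3.53191931e-04]), 'joint_efforts': array([-5.87699760e-04, -4.06507874e+01,  2.54527795e+01,  1.00396018e-02,
       -7.83225823e-05,  1.99408490e-06]), 'position': array([0.12709869, 0.50873336, 0.23054171]), 'eef_rot': array([-3.13981084e+00,  3.00498366e-06,  2.89677382e+00]), 'force': array([-0.98793817, -0.67002656,  0.41915879]), 'ft_torque': array([0.0019984 , 0.02097619, 0.02067407]), 'gripper_width': 0.08532549201303426}
```

View pics/scene.png

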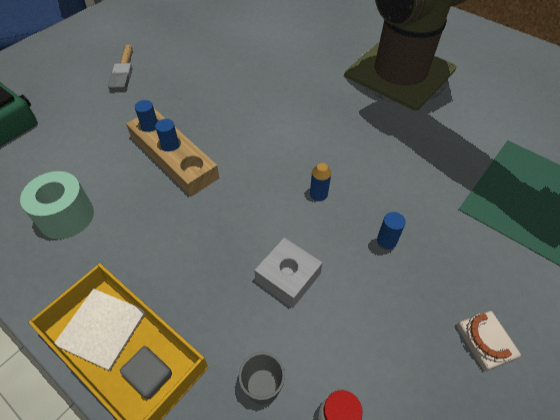

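View pics/top.png

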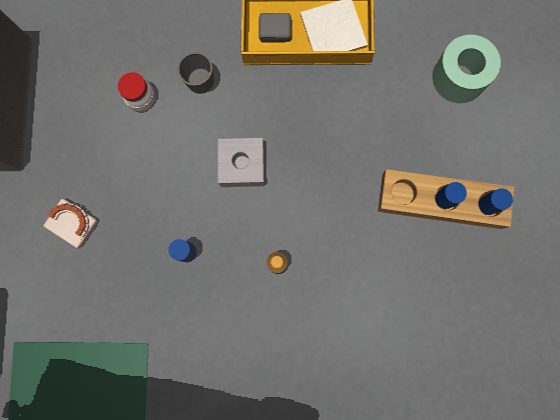

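The scene view shows the brass-topped plunger at (320,182) and the all-blue one at (391,230). In the top view:
- chamfer_down is at about (181,250)
- chamfer_up is at about (277,262)
- the gauge bore is at about (241,161)
- the empty rack bore is at about (403,191)

The other two plungers sit to its right.

```bash
cat > h.py <<'E'
import numpy as np,cv2
def world(s,T=None):
    z=s["range_z"]; v,u=np.mgrid[:z.shape[0],:z.shape[1]]
    P=np.stack([(u-s["cx"])/s["fx"]*z,(v-s["cy"])/s["fy"]*z,z,np.ones_like(z)],-1)
    M=np.linalg.inv(s["camera_from_world"]) if T is None else T
    return (P@M.T)[...,:3]
def ray(s,uv,h,T=None):
    M=np.linalg.inv(s["camera_from_world"]) if T is None else T
    uv=np.atleast_2d(uv); d=np.c_[(uv[:,0]-s["cx"])/s["fx"],(uv[:,1]-s["cy"])/s["fy"],np.ones(len(uv))]@M[:3,:3].T
    return M[:3,3]+d*((h-M[2,3])/d[:,2])[:,None]
E
python3 - <<'E'
from h import *
import pickle
d=pickle.load(open("d.pkl","rb"))
rois={"top":dict(down=(160,230,205,270),up=(262,245,295,280),gauge=(210,130,275,195),rack=(372,160,525,235)),
"scene":dict(down=(370,200,412,255),up=(303,155,338,207),gauge=(245,230,330,312),rack=(115,90,228,200))}
for n in rois:
    s=d[n];W=world(s)
    for k,(a,b,c,e) in rois[n].items():
        z=W[b:e,a:c,2]; h={"down":.08,"up":.08}.get(k,.04)
        m=(abs(z-h)<.006)&(s["range_z"][b:e,a:c]>0)
        q=np.argwhere(m)[:,::-1]+[a,b]
        P=ray(s,q,h)[:,:2].astype(np.float32)
        r=cv2.minAreaRect(P); print(n,k,len(q),"z",np.median(z[m]).round(4),"circ",np.round(cv2.minEnclosingCircle(P)[0],4),round(cv2.minEnclosingCircle(P)[1],4),"rect",np.round(r[0],4),np.round(r[1],4),round(r[2],1))
        if h==.04:
            cs,_=cv2.findContours(m.astype(np.uint8),cv2.RETR_CCOMP,cv2.CHAIN_APPROX_NONE)
            for q in cs:
                if 60<cv2.contourArea(q)<1500:
                    P=ray(s,q[:,0]+[a,b],h)[:,:2].astype(np.float32); print("   hole",np.round(cv2.minEnclosingCircle(P)[0],4),round(cv2.minEnclosingCircle(P)[1],4), P.mean(0))
E
```

```text
top down 372 z 0.0795 circ [0.4586 0.2314] 0.0184 rect [0.4589 0.2315] [0.0348 0.0352] 0.3
top up 182 z 0.0787 circ [0.4391 0.0694] 0.0135 rect [0.4398 0.0696] [0.0244 0.0244] 45.2
top gauge 1822 z 0.0394 circ [0.6195 0.1371] 0.0563 rect [0.6195 0.1367] [0.0815 0.0801] 1.3
   hole [0.6198 0.1369] 0.0163 [0.61993474 0.13671985]
top rack 3475 z 0.0392 circ [ 0.5535 -0.223 ] 0.1162 rect [ 0.5533 -0.2227] [0.2228 0.0713] 81.9
   hole [ 0.557  -0.2284] 0.0311 [ 0.55722016 -0.22821008]
   hole [ 0.5636 -0.1488] 0.0234 [ 0.5641687  -0.14885984]
scene down 337 z 0.079 circ [0.4633 0.2349] 0.02 rect [0.463  0.2352] [0.0343 0.0391] 84.3
scene up 115 z 0.0785 circ [0.4445 0.0757] 0.0136 rect [0.4452 0.0744] [0.0255 0.0224] 15.4
scene gauge 1984 z 0.0392 circ [0.6233 0.1407] 0.0567 rect [0.6234 0.1405] [0.0824 0.0812] 1.5
   hole [0.623  0.1406] 0.0159 [0.6234573  0.14053819]
scene rack 1865 z 0.0387 circ [ 0.5578 -0.2176] 0.1166 rect [ 0.5577 -0.2179] [0.2259 0.0719] 82.0
   hole [ 0.5679 -0.1439] 0.023 [ 0.5687273  -0.14442568]
```

```bash
cat > plan.py <<'E'
import sys,numpy as np
from rig import *
from scipy.spatial.transform import Rotation as R
# usage: x y z yaw n
x,y,z,yaw,n=map(float,sys.argv[1:]);n=int(n)
s=sense();p=np.array(s["position"]);R0=R.from_euler("xyz",[np.pi,0,s["eef_rot"][2]])
dyaw=(yaw-s["eef_rot"][2]+np.pi)%(2*np.pi)-np.pi
step=(np.array([x,y,z])-p)/n
for i in range(n):
    Ri=R.from_euler("z",dyaw*i/n)*R0
    t=Ri.inv().apply(step)/.2
    print(",".join("%.3f"%v for v in [*t,0,0,-dyaw/n/np.pi]),end=",\n")
print(p.round(4),np.round(s["eef_rot"],4),np.round(s["force"],2))
E
python3 plan.py 0.461 0.233 0.2 1.43 9
```

```text
-0.217,-0.104,0.017,0.000,0.000,0.052,
-0.231,-0.067,0.017,0.000,0.000,0.052,
-0.239,-0.029,0.017,0.000,0.000,0.052,
-0.240,0.010,0.017,0.000,0.000,0.052,
-0.235,0.049,0.017,0.000,0.000,0.052,
-0.224,0.087,0.017,0.000,0.000,0.052,
-0.207,0.122,0.017,0.000,0.000,0.052,
-0.185,0.154,0.017,0.000,0.000,0.052,
-0.157,0.182,0.017,0.000,0.000,0.052,
[0.1271 0.5087 0.2305] [-3.1398  0.      2.8968] [-0.99 -0.67  0.42]
```

>>> play_rows(commands=[-0.217,-0.104,0.017,0,0,0.052,-0.231,-0.067,0.017,0,0,0.052,-0.239,-0.029,0.017,0,0,0.052,-0.24,0.01,0.017,0,0,0.052,-0.235,0.049,0.017,0,0,0.052,-0.224,0.087,0.017,0,0,0.052,-0.207,0.122,0.017,0,0,0.052,-0.185,0.154,0.017,0,0,0.052,-0.157,0.182,0.017,0,0,0.052,0,0,0,0,0,0,0,0,0,0,0,0], gripper=1)

```text
t: 1.48
position: [0.4597, 0.233, 0.2003]
eef_rot: [-3.14, 0.0, 1.427]
force: [0.4, 0.1, 0.1]
gripper_width: 0.0856
```

```bash
cat > wr.py <<'E'
import sys,pickle
from rig import *
from h import *
from scipy.spatial.transform import Rotation as R
n=sys.argv[1]; st=sense(); s=snapshot("wrist")
T=np.eye(4);T[:3,:3]=R.from_euler("xyz",st["eef_rot"]).as_matrix();T[:3,3]=st["position"]
T=T@np.array(s["T_tool_cam"]);s["T"]=T
cv2.imwrite(f"pics/{n}.png",s["color"]);pickle.dump(s,open(n+".pkl","wb"))
W=world(s,T)
print(st["t"],st["position"].round(4),st["eef_rot"].round(4),"cam",T.round(3).tolist())
for h in (.04,.08,.09):
    m=((abs(W[...,2]-h)<.006)&(s["range_z"]>0)).astype(np.uint8)
    cs,hi=cv2.findContours(m,cv2.RETR_CCOMP,cv2.CHAIN_APPROX_NONE)
    for i,q in enumerate(cs):
        if cv2.contourArea(q)>400:
            P=ray(s,q[:,0],h,T)[:,:2].astype(np.float32);c,r=cv2.minEnclosingCircle(P);b=cv2.minAreaRect(P)
            print(h,"hole" if hi[0][i][3]>=0 else "outer",q[:,0].mean(0).round(),"circ",np.round(c,4),round(r,4),"rect",np.round(b[0],4),np.round(b[1],4),"z",W[...,2][m>0].mean().round(4))
E
python3 wr.py w1
```

```text
1.475 [0.4597 0.233  0.2003] [-3.140e+00  4.000e-04  1.427e+00] cam [[0.99, -0.137, -0.043, 0.471], [-0.143, -0.947, -0.287, 0.306], [-0.002, 0.29, -0.957, 0.343], [0.0, 0.0, 0.0, 1.0]]
0.04 outer [461. 253.] circ [0.6203 0.1394] 0.0582 rect [0.6201 0.1394] [0.0823 0.0831] z 0.0399
0.04 hole [458. 257.] circ [0.6194 0.1399] 0.0152 rect [0.6195 0.1399] [0.0295 0.0272] z 0.0399
0.08 outer [282. 364.] circ [0.4407 0.0759] 0.0143 rect [0.4413 0.0754] [0.0249 0.0266] z 0.0798
0.08 outer [277. 196.] circ [0.4598 0.234 ] 0.0185 rect [0.4597 0.234 ] [0.0364 0.0353] z 0.0798
```

View pics/w1.png

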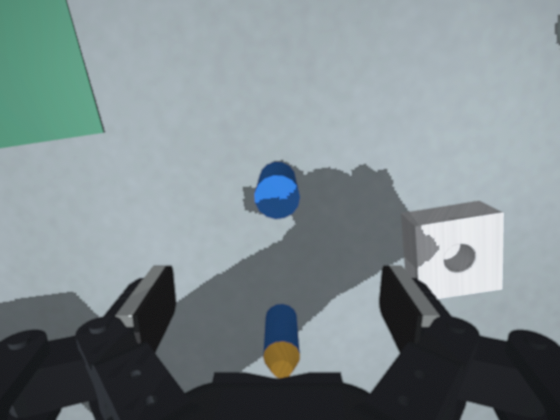

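The wrist view shows chamfer_down at (277,196), chamfer_up at (282,350) and the gauge bore at (459,257). World positions agree with the two-camera average to about 2 mm. Going down to grip.

>>> play_rows(commands=[0.005,0,0.158,0,0,0,0,0,0.158,0,0,0,0,0,0.158,0,0,0,0,0,0.158,0,0,0,0,0,0.158,0,0,0,0,0,0,0,0,0])

```text
t: 2.28
position: [0.4573, 0.234, 0.0409]
eef_rot: [-3.137, 0.003, 1.429]
force: [-0.4, 0.2, 0.5]
gripper_width: 0.0854
```

>>> play_rows(commands=[0,0,0,0,0,0,0,0,0,0,0,0,0,0,0,0,0,0,0,0,0,0,0,0,0,0,0,0,0,0,0,0,0,0,0,0,0,0,0,0,0,0], gripper=0, squeeze=50)

```text
t: 3.15
position: [0.461, 0.2347, 0.0441]
eef_rot: [3.141, -0.002, 1.427]
force: [-2.8, 0.1, 5.4]
gripper_width: 0.0352
```

>>> play_rows(commands=[0,0,-0.1,0,0,0,0,0,-0.15,0,0,0,0,0,-0.15,0,0,0,0,0,0,0,0,0,0,0,0,0,0,0])

```text
t: 3.78
position: [0.4599, 0.2337, 0.1219]
eef_rot: [-3.141, 0.001, 1.426]
force: [-0.4, 0.0, -3.7]
gripper_width: 0.0348
```

```bash
python3 wr.py w2; python3 plan.py 0.620 0.1395 0.122 1.427 5;python3 - <<'E'
from rig import *
import cv2,numpy as np
cv2.imwrite("pics/s2.png",cv2.resize(snapshot("scene")["color"][130:330,220:460],None,fx=3,fy=3))
E
```

```text
3.775 [0.4599 0.2337 0.1219] [-3.1407e+00  7.0000e-04  1.4264e+00] cam [[0.99, -0.137, -0.043, 0.471], [-0.144, -0.947, -0.287, 0.307], [-0.001, 0.29, -0.957, 0.264], [0.0, 0.0, 0.0, 1.0]]
0.04 outer [512. 296.] circ [0.6178 0.1396] 0.0566 rect [0.6172 0.1399] [0.0788 0.0842] z 0.0398
0.04 hole [510. 303.] circ [0.6183 0.1411] 0.015 rect [0.619  0.1406] [0.0269 0.0272] z 0.0398
-0.070,0.172,-0.001,0.000,0.000,-0.000,
-0.070,0.172,-0.001,0.000,0.000,-0.000,
-0.070,0.172,-0.001,0.000,0.000,-0.000,
-0.070,0.172,-0.001,0.000,0.000,-0.000,
-0.070,0.172,-0.001,0.000,0.000,-0.000,
[0.4595 0.2335 0.1214] [-3.1396e+00  1.4000e-03  1.4264e+00] [-0.49  0.21 -3.48]
```

View pics/s2.png

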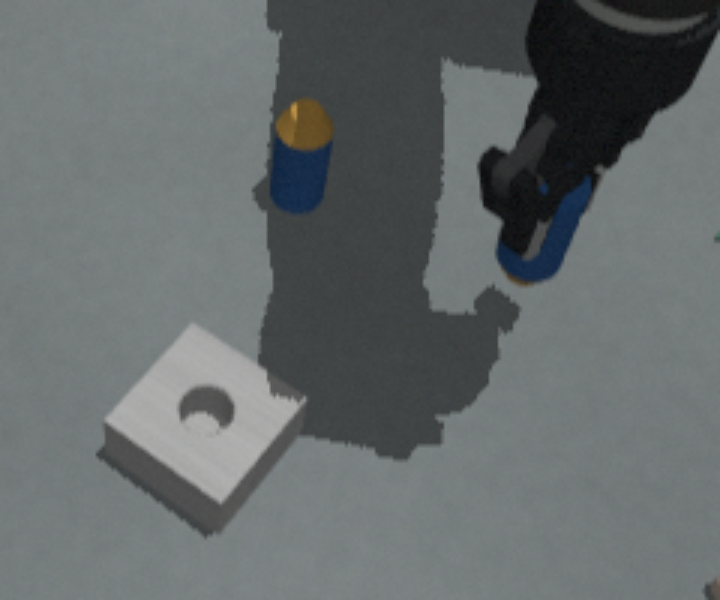

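The plunger is gripped upright, with its brass nose visible below it at (525,280), and chamfer_up is undisturbed. Moving over the gauge.

>>> play_rows(commands=[-0.07,0.172,0,0,0,0,-0.07,0.172,0,0,0,0,-0.07,0.172,0,0,0,0,-0.07,0.172,0,0,0,0,-0.07,0.172,0,0,0,0,0,0,0,0,0,0,0,0,0,0,0,0])

```text
t: 4.75
position: [0.6193, 0.1399, 0.1211]
eef_rot: [-3.138, 0.001, 1.426]
force: [0.1, -0.2, -2.9]
gripper_width: 0.035
```

>>> play_rows(commands=[0,0,0.09,0,0,0,0,0,0.09,0,0,0,0,0,0,0,0,0,0,0,0,0,0,0])

```text
t: 5.25
position: [0.6202, 0.1406, 0.0871]
eef_rot: [-3.141, -0.0, 1.427]
force: [0.0, -0.1, -3.0]
gripper_width: 0.0347
```

```bash
python3 wr.py w3;python3 - <<'E'
from rig import *
import cv2,numpy as np
a=cv2.resize(snapshot("scene")["color"][190:320,220:360],None,fx=4,fy=4)[:500]
cv2.imwrite("pics/s3.png",a)
print(sense()["position"],sense()["force"])
E
```

```text
5.25 [0.6202 0.1406 0.0871] [-3.1413 -0.      1.4274] cam [[0.99, -0.137, -0.042, 0.631], [-0.143, -0.947, -0.287, 0.214], [-0.0, 0.29, -0.957, 0.23], [0.0, 0.0, 0.0, 1.0]]
0.04 outer [ 29. 349.] circ [0.4471 0.0813] 0.0175 rect [0.4489 0.084 ] [0.0195 0.033 ] z 0.04
0.04 outer [281. 214.] circ [0.6211 0.1445] 0.0523 rect [0.6209 0.145 ] [0.08   0.0691] z 0.04
0.04 outer [530.  53.] circ [0.7687 0.2168] 0.0258 rect [0.7613 0.2151] [0.0189 0.0513] z 0.04
0.08 outer [274. 240.] circ [0.6198 0.1432] 0.0174 rect [0.6201 0.1513] [0.0162 0.0345] z 0.0801
0.09 outer [265. 250.] circ [0.6168 0.1474] 0.0208 rect [0.617  0.1515] [0.0162 0.0407] z 0.0911
[0.62100184 0.14051092 0.08765985] [ 1.03520203  0.70668834 -3.02640433]
```

View pics/s3.png

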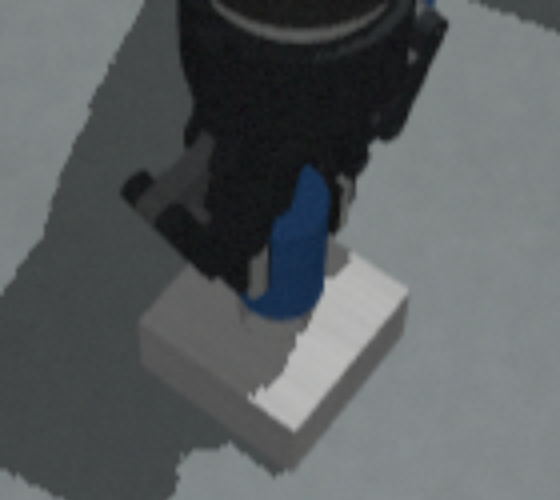

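The picture shows the plunger over the middle of the gauge, its cone hidden behind the blue rim at (280,315). I'll feel downward in small steps from here.

>>> play_rows(commands=[0,0,0.015,0,0,0,0,0,0.015,0,0,0,0,0,0,0,0,0])

```text
t: 5.72
position: [0.6204, 0.14, 0.0803]
eef_rot: [-3.141, 0.0, 1.426]
force: [-0.4, -0.1, -2.3]
gripper_width: 0.0346
```

>>> play_rows(commands=[0,0,0.01,0,0,0,0,0,0,0,0,0])

```text
t: 5.98
position: [0.6205, 0.14, 0.0785]
eef_rot: [-3.141, 0.0, 1.427]
force: [0.0, -0.7, -3.1]
gripper_width: 0.0345
```

>>> play_rows(commands=[0,0,0.01,0,0,0,0,0,0,0,0,0])

```text
t: 6.22
position: [0.6207, 0.1401, 0.0765]
eef_rot: [-3.142, 0.0, 1.427]
force: [0.8, 1.3, -3.1]
gripper_width: 0.0349
```

>>> play_rows(commands=[0,0,0.01,0,0,0,0,0,0,0,0,0])

```text
t: 6.48
position: [0.6212, 0.14, 0.0749]
eef_rot: [3.14, -0.0, 1.426]
force: [0.9, 0.7, -2.2]
gripper_width: 0.0348
```

>>> play_rows(commands=[0,0,0.01,0,0,0,0,0,0,0,0,0])

```text
t: 6.72
position: [0.6218, 0.1399, 0.0735]
eef_rot: [3.139, -0.0, 1.426]
force: [2.1, -1.8, 0.8]
gripper_width: 0.0349
```

>>> play_rows(commands=[0,0,0.005,0,0,0,0,0,0,0,0,0])

```text
t: 6.98
position: [0.6219, 0.1399, 0.0732]
eef_rot: [3.139, -0.0, 1.426]
force: [0.1, -2.9, 5.9]
gripper_width: 0.0347
```

>>> play_rows(commands=[0,0,0.005,0,0,0,0,0,0,0,0,0,0,0,0,0,0,0,0,0,0,0,0,0])

```text
t: 7.48
position: [0.6219, 0.1399, 0.0731]
eef_rot: [3.138, -0.0, 1.426]
force: [-0.8, -3.0, 10.7]
gripper_width: 0.0347
```

Run:
```python
from rig import *
import cv2
print(sense()["position"],sense()["force"])
cv2.imwrite("pics/s4.png",cv2.resize(snapshot("scene")["color"][190:320,220:360],None,fx=4,fy=4))
```

```text
[0.62185202 0.13988624 0.07306123] [-0.7963756  -3.03546435 10.69179836]
```

View pics/s4.png

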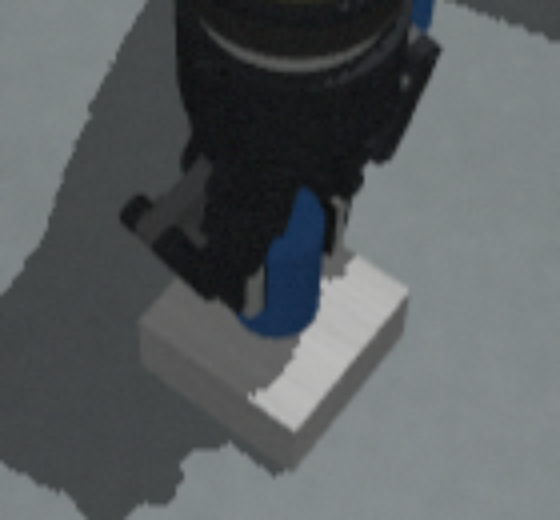

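Seated: contact builds to about 11 N (14 N over the carried weight) with the TCP stopped at z = 0.073, so the nose is about 10 mm below the mouth. The picture shows the blue rim down near the block top at (275,335). Lifting out and moving to the rack.

>>> play_rows(commands=[0,0,-0.05,0,0,0,0,0,-0.15,0,0,0,0,0,-0.17,0,0,0,0,0,0,0,0,0,0,0,0,0,0,0])

```text
t: 8.15
position: [0.6194, 0.1401, 0.1433]
eef_rot: [-3.139, 0.001, 1.427]
force: [-1.3, 0.0, -3.2]
gripper_width: 0.035
```

```bash
python3 plan.py 0.566 -0.1465 0.143 1.427 6
```

```text
-0.243,-0.010,0.000,0.000,0.000,-0.000,
-0.243,-0.010,0.000,0.000,0.000,-0.000,
-0.243,-0.010,0.000,0.000,0.000,-0.000,
-0.243,-0.010,0.000,0.000,0.000,-0.000,
-0.243,-0.010,0.000,0.000,0.000,-0.000,
-0.243,-0.010,0.000,0.000,0.000,-0.000,
[0.6194 0.1401 0.1433] [-3.1388e+00  5.0000e-04  1.4268e+00] [-1.33  0.01 -3.19]
```

>>> play_rows(commands=[-0.243,-0.01,0,0,0,0,-0.243,-0.01,0,0,0,0,-0.243,-0.01,0,0,0,0,-0.243,-0.01,0,0,0,0,0,0,0,0,0,0,0,0,0,0,0,0])

```text
t: 8.9
position: [0.5837, -0.0508, 0.1432]
eef_rot: [-3.139, -0.001, 1.426]
force: [0.9, 0.9, -1.4]
gripper_width: 0.0349
```

```bash
python3 wr.py w5; python3 plan.py 0.566 -0.1465 0.143 1.427 3
```

```text
8.9 [ 0.5837 -0.0508  0.1432] [-3.1386e+00 -7.0000e-04  1.4260e+00] cam [[0.99, -0.137, -0.045, 0.595], [-0.144, -0.947, -0.286, 0.022], [-0.003, 0.289, -0.957, 0.286], [0.0, 0.0, 0.0, 1.0]]
0.04 outer [535. 357.] circ [ 0.7791 -0.217 ] 0.0212 rect [ 0.7792 -0.2155] [0.041  0.0163] z 0.0401
0.04 outer [269. 363.] circ [ 0.5608 -0.1804] 0.0389 rect [ 0.5586 -0.1868] [0.0347 0.0747] z 0.0401
0.04 outer [54. 60.] circ [0.4451 0.0694] 0.0174 rect [0.452 0.067] [0.0345 0.0181] z 0.0401
0.08 outer [ 6. 52.] circ [0.4495 0.0684] 0.0123 rect [0.453  0.0671] [0.0244 0.0101] z 0.077
-0.163,-0.007,0.001,0.000,0.000,0.000,
-0.163,-0.007,0.001,0.000,0.000,0.000,
-0.163,-0.007,0.001,0.000,0.000,0.000,
[ 0.5841 -0.0503  0.1435] [-3.1393e+00 -6.0000e-04  1.4272e+00] [-0.22  0.59 -2.19]
```

View pics/w5.png

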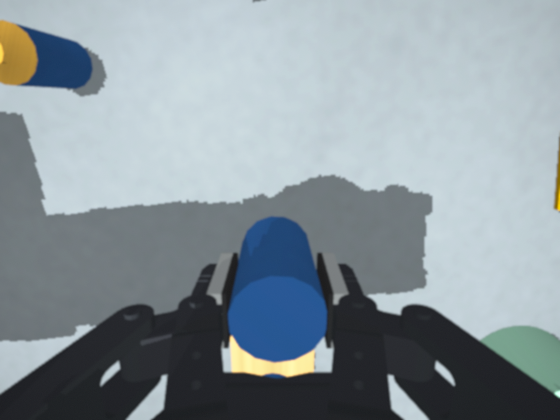

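The wrist view has the held plunger upright between the pads at (277,290), but it hides the rack bore. I'll use the two-camera position, corrected by the gauge seat that I felt: (0.5655, -0.146).

>>> play_rows(commands=[-0.162,-0.008,0,0,0,0,-0.162,-0.008,0,0,0,0,-0.162,-0.008,0,0,0,0,0,0,0.12,0,0,0,0,0,0.12,0,0,0,0,0,0,0,0,0,0,0,0,0,0,0])

```text
t: 9.82
position: [0.5667, -0.1458, 0.0972]
eef_rot: [3.141, -0.0, 1.428]
force: [0.1, -0.7, -2.3]
gripper_width: 0.0351
```

Run:
```python
from rig import *
import cv2,numpy as np
s=snapshot("scene");t=snapshot("top");a=s["color"][85:235,110:260];b=t["color"][130:280,350:500]
cv2.imwrite("pics/s6.png",cv2.resize(np.hstack([a,b]),None,fx=2.6,fy=2.6))
print(sense()["position"],sense()["force"])
```

```text
[ 0.56722269 -0.14628494  0.09783489] [-1.7948759  -0.8784859  -2.86725303]
```

View pics/s6.png

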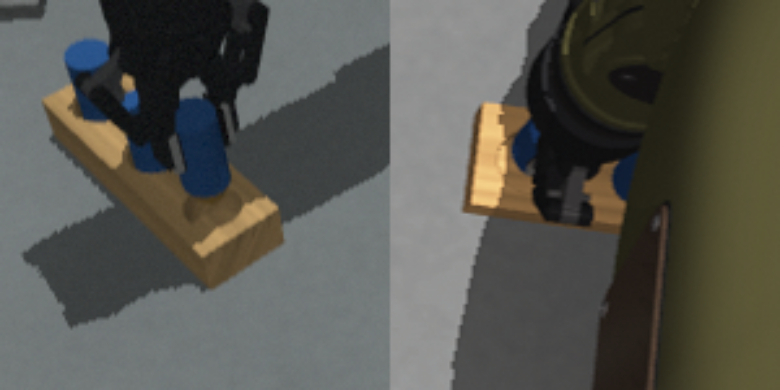

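The plunger hangs right over the empty bore, which is visible below it at (212,210), and the fingers are clear of the neighbours. Lowering with force checks.

>>> play_rows(commands=[0,-0.005,0.03,0,0,0,0,0,0.03,0,0,0,0,0,0.03,0,0,0,0,0,0,0,0,0])

```text
t: 10.42
position: [0.5643, -0.1464, 0.0779]
eef_rot: [-3.14, -0.0, 1.426]
force: [-1.0, -0.5, -3.1]
gripper_width: 0.0349
```

>>> play_rows(commands=[0,0,0.02,0,0,0,0,0,0.02,0,0,0,0,0,0,0,0,0])

```text
t: 10.8
position: [0.5647, -0.1464, 0.0703]
eef_rot: [-3.141, -0.0, 1.426]
force: [0.2, -0.1, -2.8]
gripper_width: 0.0349
```

>>> play_rows(commands=[0,0,0.02,0,0,0,0,0,0.01,0,0,0,0,0,0,0,0,0])

```text
t: 11.18
position: [0.5649, -0.1464, 0.0645]
eef_rot: [-3.141, -0.0, 1.427]
force: [0.0, -0.3, -1.8]
gripper_width: 0.0346
```

>>> play_rows(commands=[0,0,0.02,0,0,0,0,0,0.01,0,0,0,0,0,0,0,0,0])

```text
t: 11.55
position: [0.5649, -0.1464, 0.0584]
eef_rot: [-3.141, -0.0, 1.427]
force: [0.8, -0.2, -3.8]
gripper_width: 0.0351
```

>>> play_rows(commands=[0,0,0.015,0,0,0,0,0,0,0,0,0])

```text
t: 11.8
position: [0.5649, -0.1464, 0.0555]
eef_rot: [-3.141, -0.0, 1.427]
force: [-0.4, -0.8, -2.8]
gripper_width: 0.0348
```

>>> play_rows(commands=[0,0,0.01,0,0,0,0,0,0,0,0,0])

```text
t: 12.05
position: [0.5653, -0.1466, 0.0542]
eef_rot: [3.141, 0.0, 1.427]
force: [-0.8, 0.9, 1.5]
gripper_width: 0.0352
```

>>> play_rows(commands=[0,0,0.005,0,0,0,0,0,0,0,0,0])

```text
t: 12.3
position: [0.5653, -0.1466, 0.0541]
eef_rot: [3.141, 0.0, 1.426]
force: [-2.8, 1.0, 8.9]
gripper_width: 0.0351
```

It bottoms at TCP 0.054 (seated in the gauge at 0.073, so 19 mm lower; expected 20), so it's on the bore's floor. Releasing.

>>> play_rows(commands=[0,0,-0.005,0,0,0,0,0,0,0,0,0,0,0,0,0,0,0,0,0,0,0,0,0,0,0,0,0,0,0,0,0,0,0,0,0], gripper=1)

```text
t: 13.05
position: [0.5651, -0.1465, 0.0536]
eef_rot: [-3.141, -0.0, 1.427]
force: [-0.6, -0.2, -0.1]
gripper_width: 0.0853
```

>>> play_rows(commands=[0,0,-0.1,0,0,0,0,0,-0.2,0,0,0,0,0,-0.2,0,0,0,0,0,-0.2,0,0,0,0.2,0,-0.1,0,0,0,0.2,0,0,0,0,0,0.2,0,0,0,0,0,0,0,0,0,0,0,0,0,0,0,0,0])

```text
t: 14.18
position: [0.5822, -0.0279, 0.2136]
eef_rot: [-3.141, 0.001, 1.427]
force: [0.7, -0.2, 0.0]
gripper_width: 0.0852
```

```bash
python3 wr.py w7
python3 - <<'E'
from rig import *
import cv2,numpy as np
s=snapshot("scene");w=cv2.imread("pics/w7.png")
a=cv2.resize(s["color"][85:235,110:350],None,fx=1.75,fy=2.8/1.6*1.6/1.6)
a=cv2.resize(s["color"][85:235,110:350],(400,250));b=cv2.resize(w,(400,300))
cv2.imwrite("pics/s7.png",np.hstack([np.vstack([a,a[:50]*0]),b]))
print(sense()["force"],sense()["gripper_width"])
E
```

```text
14.175 [ 0.5822 -0.0279  0.2136] [-3.1413e+00  6.0000e-04  1.4269e+00] cam [[0.99, -0.137, -0.042, 0.593], [-0.143, -0.947, -0.287, 0.045], [-0.0, 0.29, -0.957, 0.356], [0.0, 0.0, 0.0, 1.0]]
0.04 outer [278. 324.] circ [ 0.5618 -0.1755] 0.0746 rect [ 0.5615 -0.1764] [0.1357 0.07  ] z 0.04
0.04 hole [278. 304.] circ [ 0.5615 -0.1659] 0.0413 rect [ 0.5623 -0.1663] [0.082  0.0443] z 0.04
0.04 outer [536. 107.] circ [ 0.8151 -0.0053] 0.0963 rect [ 0.8154 -0.0053] [0.1923 0.0105] z 0.04
0.04 outer [298.  14.] circ [0.622 0.111] 0.042 rect [0.622 0.111] [0.0801 0.0279] z 0.04
0.08 outer [78. 94.] circ [0.4442 0.0704] 0.0135 rect [0.4437 0.0703] [0.0249 0.0255] z 0.0784
0.09 outer [277. 326.] circ [ 0.5647 -0.1462] 0.02 rect [ 0.5645 -0.1462] [0.0396 0.0349] z 0.0897
[-0.04476946 -0.17481639 -0.36352151] 0.08507142447727253
```

View pics/s7.png

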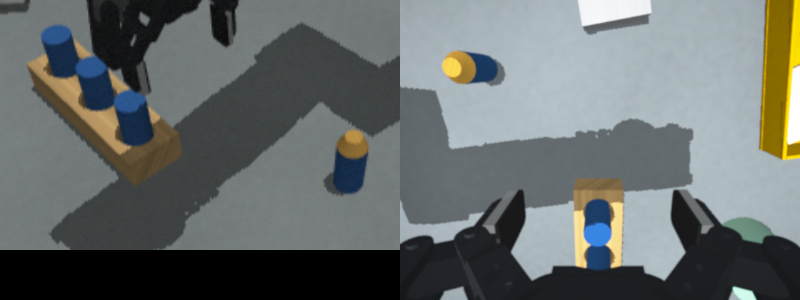

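The left panel has all three plungers standing level in the rack (ours at (134,118)) and chamfer_up upright on the bench at (350,160). Our plunger's top measures z = 0.0897 against 0.090 for fully home. The gripper is clear, so I'm handing in.

```bash
python3 -c "
from rig import *
print(hand_in())"
```

```text
the job is handed in; nothing more can be done
None
```

The chamfered-down plunger was seated in the gauge by feel, then placed in the rack's empty bore and released. I handed the job in at about 14 s of the 43 s allowed; hand-in gives no verdict.

- **Gauge:** the nose went in freely and stopped about 10 mm below the mouth. The upward force rose to about 11 N and held for about half a second before I lifted it out.
- **Rack:** the plunger bottomed 19 mm lower than it had in the gauge, against 20 mm expected. After release, its top measured 89.7 mm high against 90 mm for fully home. It looked upright and was within about 1–2 mm of the estimated bore centre.
- **Other plunger and robot:** the other plunger was never touched and still stands upright on the bench. The gripper is open and well clear, reading about zero force.

**Disagreements:** the scene and top cameras differed by about 4–5 mm horizontally. I averaged them, and the wrist camera and the gauge seat both agreed with that average to about 2 mm. The held plunger blocked the wrist camera's view of the rack bore. I lowered it there on the averaged position and by feel, and it met no side contact.

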